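# Line up the jars in the stall's display case and shut its door

### The job

Take the wooden straightedge by its upright grip and push the four jars in the display case back with it until they stand in a straight row against the rear wall, upright and never touched by the robot itself. Then stand the straightedge upright on the open counter, outside the case and where the door can still shut, and last push the case door fully shut so that it snaps home on its catch. Leave the other goods where they stand.

Things in the scene. Friction and masses are not known exactly. Their poses are not given: they have to be found in the camera images.
- case: low wooden display case, open on top, fixed, 304 mm wide. Origin on the counter at the centre of its inner space; +x from the open front to the rear wall, +y to the door hinge. Floor top at z 8 mm. Inside: x -62.5 (open front edge) to +62.5 mm (rear wall's inner face), y -140 to +140 mm. Side walls 12 mm thick, 90 mm high, rear wall 70 mm high
- door (a joint): case door: wooden panel 304 mm wide, 14 mm thick, 4 to 100 mm above the counter, on a vertical hinge at the case's +y front corner. 0 = fully shut; grows as it swings out on the robot's side, 1.57 = square to the front. Stays where left. In the last 0.055 rad it must be forced past a spring catch (about 7 N at the free edge); past 0.026 it snaps home to 0 and is held
- door_hinge (a point): point on the door's hinge axis, 50 mm up, in the plane of the door's inner face (in the case frame x -64, y +152 mm). The point turns with the door: from it the panel runs 304 mm along the point's -y, its outer face lies at the point's x = -14 mm; at door 0 its axes are the case's
- door_edge (a point): free edge of the door, mid height, on the outer face (304 mm from the hinge, 50 mm up). A round knob, 22 mm across, stands 20 mm out of the outer face 17 mm from this edge; the rest of that face is flat within 2 mm
- catch_roller (a point): steel spring roller, 12 mm across, at the front end of the case's -y side wall, 86 mm up; it sticks 4 mm into the inner space. The door's striker snaps behind it
- straightedge: pale wooden straightedge: a straight bar 200 mm long (its y), 36 mm thick (its x), 45 mm high, standing on its 36 mm underside on the counter, with an upright grip on its middle, 24 mm (x) by 50 mm (y), its top 150 mm above the underside. 0.25 kg. Origin: centre of the underside, z up. Both long faces are plain and alike
- jar1: closed white jar, steel cap, paper label, 52 mm in diameter, 80 mm high, about 0.2 kg, standing on the case floor; number 1 of a row of four that runs along the case's y, counted from -y (58 mm apart), each standing at a different depth, some sticking out over the front edge. Origin: centre of the underside, z up.
- jar2: closed white jar, steel cap, paper label, 52 mm in diameter, 80 mm high, about 0.2 kg, standing on the case floor; number 2 of a row of four that runs along the case's y, counted from -y (58 mm apart), each standing at a different depth, some sticking out over the front edge. Origin: centre of the underside, z up.
- jar3: closed white jar, steel cap, paper label, 52 mm in diameter, 80 mm high, about 0.2 kg, standing on the case floor; number 3 of a row of four that runs along the case's y, counted from -y (58 mm apart), each standing at a different depth, some sticking out over the front edge. Origin: centre of the underside, z up.
- jar4: closed white jar, steel cap, paper label, 52 mm in diameter, 80 mm high, about 0.2 kg, standing on the case floor; number 4 of a row of four that runs along the case's y, counted from -y (58 mm apart), each standing at a different depth, some sticking out over the front edge. Origin: centre of the underside, z up.
- bottle1: bystander: amber bottle, 70 mm in diameter, 220 mm tall. Origin: centre of the underside.
- bottle2: bystander: amber bottle with a label, 70 mm in diameter, 220 mm tall. Origin: centre of the underside.
- bigjar: bystander: big green glass jar, 90 mm in diameter, 130 mm tall. Origin: centre of the underside.
- tub: bystander: empty white tub, 140 by 100 mm, 55 mm high. Origin: centre of the underside.
- mug: bystander: blue mug, 80 mm across, 90 mm high. Origin: centre of the underside.
- scoop: bystander: serving spoon 200 mm long, lying flat. Origin: middle of the spoon.
Things that resemble listed ones, but are neither listed nor needed, are in the scene too. Of the things that look like the straightedge, the smaller one is meant.

How it is judged:
On the way, in this order (a step that is already met when the one before it is completed fails the run):
1. the four jars stand in a row against the rear wall of the case (x of each of jar1, jar2, jar3, jar4 in the frame of case above 0.0285 m and z of jar1 in the frame of case between 0.004 and 0.013 m and angle between each of jar1, jar2, jar3, jar4's own z axis and vertical below 0.1 rad and z of jar2 in the frame of case between 0.004 and 0.013 m and z of jar3 in the frame of case between 0.004 and 0.013 m and z of jar4 in the frame of case between 0.004 and 0.013 m), for 0.2 s.
2. the straightedge stands upright on the counter, let go (height (world z) of straightedge below 0.004 m and angle between straightedge's own z axis and vertical below 0.08 rad and linear speed of straightedge below 0.02 m/s and contact force between the fingers and straightedge below 0.1 N), for 0.2 s.
3. the door is shut on its catch (value of joint door below 0.015 rad), for 0.2 s.
At the end, for the whole second after the job is handed in: All four jars stand upright on the case floor with no more than 8 mm between each jar and the rear wall; the straightedge stands upright on the counter (not in the case), let go and at rest; the door is within 0.015 rad of fully shut, held by its catch (all of step 1 and all of step 2 and value of joint door below 0.015 rad and velocity of joint door between -0.05 and 0.05 rad/s and linear speed of each of jar1, jar2, jar3, jar4 below 0.02 m/s); the robot touches nothing.
It fails at once if the robot itself touches a jar (contact force between any of the fingers, the arm and jar1 above 0.5 N or contact force between any of the fingers, the arm and jar2 above 0.5 N or contact force between any of the fingers, the arm and jar3 above 0.5 N or contact force between any of the fingers, the arm and jar4 above 0.5 N).
It fails at once if a jar is tipped over (angle between any of jar1, jar2, jar3, jar4's own z axis and vertical above 0.5 rad).
It fails at once if one of the other goods is shifted by more than 30 mm or knocked over (distance of any of bottle1, bottle2, bigjar, tub, mug, scoop from where it was at the start of the episode above 0.03 m or angle between any of bottle1, bottle2, bigjar, tub, mug's own z axis and vertical above 0.5 rad).
It also fails if it takes over 72 s, if anything falls off the work surface, if the arm or the gripper's body presses on something with over 40 N, if the wrist force passes 120 N, or if a joint passes its speed limit or range.

### The arm

A 6-joint arm with a two-finger parallel gripper is mounted at the origin on the work surface. World frame = base frame: x ahead of the robot, y to its left, z up, the work surface at z = 0. Lengths are in m, angles in rad, forces in N, time in s.
With the tool pointing down it reaches from about 0.25 to 0.725 m from the base axis. Payload 4 kg.
Tool frame: the origin (TCP) lies between the finger pads; the fingertips stand 8 mm ahead of it and the grasp point (between the pads) lies 11 mm behind it; z points along the fingers, y is the direction in which the jaws open and shut (so a half turn about z gives the same grasp; the last joint's range is limited). The gripper opens to 85 mm and grips with 20 to 120 N. Pads are 22 mm wide; open, the fingers measure 114 mm over their backs; the gripper's body (76 mm by 85 mm) begins 54 mm behind the grasp point. The pads swing forward as they close: fully open they stand 13 mm farther back than shut.
Start: joints at [0, 0.241, 0.005, 1.335, 0, 1.571], TCP at [0.5, -0, 0.239] pointing down, gripper open.
Joint ranges: [-2.72, 2.72], [-1.05, 1.87], [-1.09, 1.28], [-1.99, 2.15], [-1.42, 1.44], [-3.14, 3.14]. Speed limits (rad/s): [2.79, 2.79, 3.14, 3.14, 3.14, 3.14].

### API

Orientations are given as a unit quaternion [x, y, z, w].
In Python, from workcell import * gives the robot as it stands.
- The arm moves only by the tool send_rows, never from a script. Its argument "increments" is a list that holds one entry, the list of rows, each a list of 6 numbers: the shift along the tool's x, y, z in units of 50 mm (1.0 is 50 mm), then the turn, a rotation vector about the tool's x, y, z in units of 10 degrees (1.0 is 10 degrees). In form: [[[x, y, z, ax, ay, az], ...]]. A call has 1 to 8 rows; each row shifts and turns the commanded pose from where the row before left it, along the tool's axes as they then stand; what a row does not reach is not made up. A row lasts 1/8 s, in which the tool goes at most 62.5 mm and 10.7 degrees, less where a joint would pass 70% of its speed; a pose out of reach is approached as far as the arm can. A call with a number of a shift or a turn outside -1 to 1 is refused whole. A call with a gripper value outside its range is refused whole. "grip" is the closure, from 0 (fully open) to 1 (shut), set as the call begins (left out, the last holds). The fingers move at their own pace and stop on an object; the grip force is fixed at half the most. Time passes only in rows, so rows that do not move let the fingers close. It gives the time, the measured TCP pose, the force and the opening at its end, in the units of the state.
- get_obs(): the state, without advancing time (a new reading comes with each control period).
- camera(name): name is "scene" or "side" or "wrist"; returns a dict with "color" (480x640x3 uint8, red, green, blue), "z_map" (480x640 float32, m along the optical axis (not along the pixel's ray), 0 where there is no reading), "intrinsics" (3x3 intrinsics, pixels), "pose" (4x4, takes a point from camera to world coordinates); the wrist camera has in their place "mount" (4x4, takes a point from camera to tool coordinates, whose origin is the TCP and whose axes are the flange's). Camera axes: x right, y down, z forward; pixel columns grow to the right and rows downward; lengths in m; the calibration is good to about 2 mm. A picture is of the moment at which its call begins: read the wrist's pose just before it.
- job_done(): hands the job in, once; it reports no verdict.
The state is a dict: "clock": time; "joint_pos": joint angles; "joint_vel": joint speeds; "tau": joint torques, N m; "eef_pos": TCP position; "tool_rot": TCP orientation; "ft_force": force on the tool from outside, world axes, zero at the start; "ft_torque": the same for the moment, N m; "grip_width": finger opening in m.
Only numpy, scipy, OpenCV 4.12 (cv2) and the standard library are available. Lean on these libraries where they do the work, as an engineer would, in place of code of your own. Each camera call takes 0.05 s, during which the arm holds its last target.

## Working session

There is one attempt and no reset: what is moved stays moved. The work goes in short steps, Python scripts to look and compute and a tool call to move; the robot and the scene stay as the last step left them, time stands still between calls to the robot, and variables do not carry over. Pictures are saved under pics/ and viewed, and the job is handed in when it is done.

Besides the shell and the picture viewer there is one more tool, called after "Emit:" by a JSON object that holds its "api" and its "payload", one argument or row to a line. send_rows: Moves the arm, as the interface text tells. Its arguments: {"type":"object","properties":{"increments":{"type":"array"},"grip":{"type":"number"}},"required":["increments"]}

```bash
ls; mkdir -p pics; python3 - <<'E'
from workcell import *
import cv2
print(get_obs())
for n in ["scene","side","wrist"]:
    c=camera(n); cv2.imwrite(f"pics/{n}0.png",c["color"][:,:,::-1])
    print(n,c["intrinsics"],c.get("pose",c.get("mount")))
E
```

```text
pics
{'clock': 0.0, 'joint_pos': array([1.91623362e-05, 2.41366868e-01, 3.72171669e-03, 1.33518067e+00,
       1.97574436e-06, 1.57082703e+00]), 'joint_vel': array([-0.00043587, -0.00039289, -0.0005679 , -0.00031905, -0.00159405,
        0.00119673]), 'tau': array([ 5.50268451e-04, -3.72315860e+01,  2.52406776e+01,  1.67737965e-02,
        2.29149265e-05,  1.14679995e-05]), 'eef_pos': array([4.99390869e-01, 1.01533282e-05, 2.38434996e-01]), 'tool_rot': array([ 0.7071105 ,  0.70710234, -0.00071686, -0.00071822]), 'ft_force': array([-0.27528158,  0.98459592,  0.35760992]), 'ft_torque': array([0.01128367, 0.02633501, 0.04564276]), 'grip_width': 0.08530473379179601}
scene [[465.24158758   0.         322.19269431]
 [  0.         465.24158758 239.84016619]
 [  0.           0.           1.        ]] [[ 0.59509476  0.67527026 -0.43574339  1.02267482]
 [ 0.80364827 -0.49771584  0.32623367 -0.4532704 ]
 [ 0.00341951 -0.54432437 -0.83886786  1.17764455]
 [ 0.          0.          0.          1.        ]]
side [[621.01688226   0.         319.96467076]
 [  0.         621.01688226 238.9826743 ]
 [  0.           0.           1.        ]] [[-0.97871519 -0.12615784  0.16186655  0.21161625]
 [-0.20515058  0.62242429 -0.75531532  1.23805252]
 [-0.00546073 -0.7724456  -0.63505746  1.14198292]
 [ 0.          0.          0.          1.        ]]
wrist [[344.6801044    0.         312.81530913]
 [  0.         344.6801044  236.34715457]
 [  0.           0.           1.        ]] [[ 8.00752206e-05 -9.57228574e-01 -2.89332770e-01  7.32075475e-02]
 [ 9.99999895e-01 -5.40540842e-05  4.55590725e-04 -8.01295422e-04]
 [-4.51744077e-04 -2.89332776e-01  9.57228469e-01 -1.35155404e-01]
 [ 0.00000000e+00  0.00000000e+00  0.00000000e+00  1.00000000e+00]]
```

View pics/scene0.png

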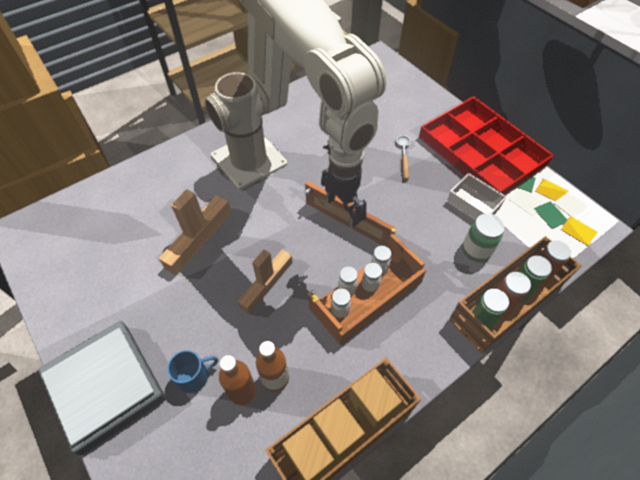

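View pics/side0.png

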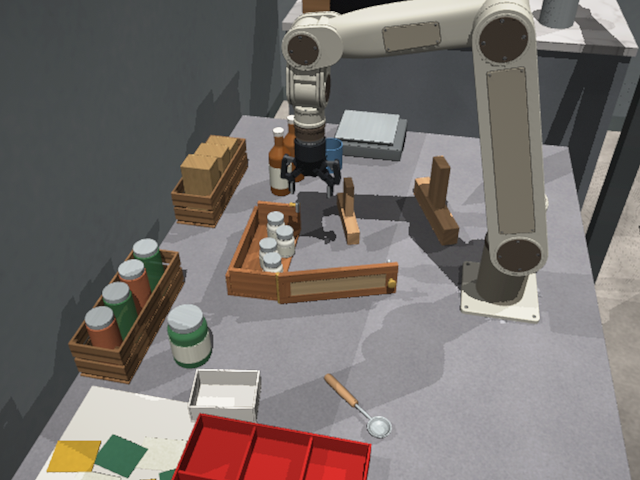

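View pics/wrist0.png

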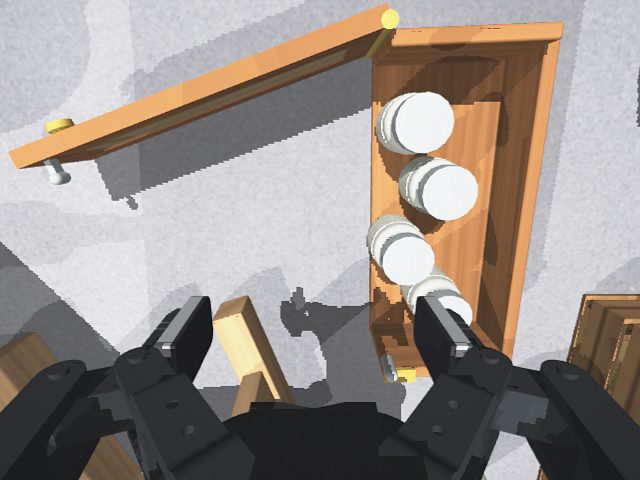

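The scene view shows the small straightedge near (265,280), the case around (365,285) with four jars, and the door swung out towards (310,195). The large lookalike is at (195,230). Next I'll measure the case, door and straightedge.

```bash
cat > h.py <<'E'
from workcell import *
import numpy as np, cv2
from scipy.spatial.transform import Rotation as R
def grab(n):
    o=get_obs(); c=camera(n)
    if "mount" in c:
        T=np.eye(4); T[:3,:3]=R.from_quat(o["tool_rot"]).as_matrix(); T[:3,3]=o["eef_pos"]
        c["pose"]=T@c["mount"]
    return c
def cloud(c):
    K=c["intrinsics"]; z=c["z_map"]; v,u=np.mgrid[:480,:640]
    P=np.stack([(u-K[0,2])/K[0,0]*z,(v-K[1,2])/K[1,1]*z,z],-1)
    W=P@c["pose"][:3,:3].T+c["pose"][:3,3]; W[z==0]=np.nan
    return W
def ray(c,u,v,h):
    d=c["pose"][:3,:3]@np.linalg.inv(c["intrinsics"])@[u,v,1]; o=c["pose"][:3,3]
    return o+d*(h-o[2])/d[2]
def topdown(cs,x0=0.15,x1=0.75,y0=-0.35,y1=0.4,s=800):
    # image: right = -y, down = -x ; max height
    H=np.full((int((x1-x0)*s),int((y1-y0)*s)),-1.);C=np.zeros(H.shape+(3,),np.uint8)
    for c in cs:
        W=cloud(c).reshape(-1,3);col=c["color"].reshape(-1,3)
        ok=np.isfinite(W[:,0])&(W[:,2]<0.2)&(W[:,0]>x0)&(W[:,0]<x1-.002)&(W[:,1]>y0+.002)&(W[:,1]<y1)
        W=W[ok];col=col[ok];o=np.argsort(W[:,2]);W=W[o];col=col[o]
        r=((x1-W[:,0])*s).astype(int).clip(0,H.shape[0]-1);k=((y1-W[:,1])*s).astype(int).clip(0,H.shape[1]-1)
        m=W[:,2]>H[r,k]; H[r[m],k[m]]=W[m,2];C[r[m],k[m]]=col[m]
    return H,C
E
python3 - <<'E'
from h import *
cs=[grab(n) for n in ["scene","side","wrist"]]
H,C=topdown(cs)
C=C.copy()
for i in range(0,7):
    for j in range(0,8):
        y=-.3+.1*j;x=.2+.1*i
        cv2.circle(C,(int((.4-y)*800),int((.75-x)*800)),2,(255,0,255),-1)
cv2.imwrite("pics/top0.png",C[:,:,::-1])
Hc=(np.clip(H,0,.16)/.16*255).astype(np.uint8)
cv2.imwrite("pics/toph0.png",cv2.applyColorMap(Hc,cv2.COLORMAP_JET))
E
```

```text
(no output)
```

View pics/top0.png

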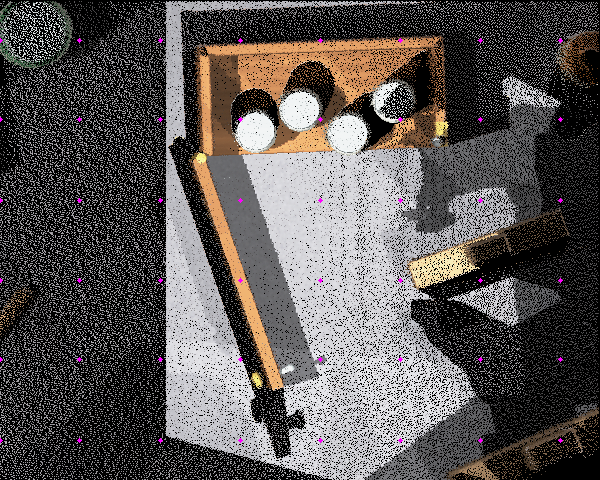

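View pics/toph0.png

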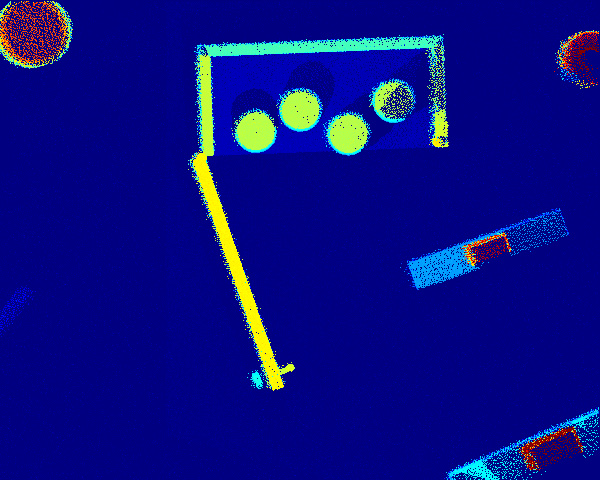

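```bash
python3 - <<'E'
from h import *
cs=[grab(n) for n in ["scene","side","wrist"]]
W=np.concatenate([cloud(c).reshape(-1,3) for c in cs]); W=W[np.isfinite(W[:,0])]
def sel(x0,x1,y0,y1,z0,z1):
    return W[(W[:,0]>x0)&(W[:,0]<x1)&(W[:,1]>y0)&(W[:,1]<y1)&(W[:,2]>z0)&(W[:,2]<z1)]
def rect(P,name):
    print(name,len(P),cv2.minAreaRect((P[:,:2]*1000).astype(np.float32)), "zmed",np.median(P[:,2]).round(4))
rect(sel(.37,.5,-.32,-.1,.038,.05),"bar top")
rect(sel(.4,.48,-.26,-.17,.142,.156),"grip top")
rect(sel(.1,.25,-.45,-.15,.03,.2),"big lookalike")
rect(sel(.25,.553,.03,.17,.096,.103),"door top")
# case: walls
rect(sel(.555,.72,-.17,.16,.065,.093),"case walls+..")
# rear wall
P=sel(.66,.72,-.13,.12,.064,.075)
for y in np.arange(-.11,.13,.04):
    q=P[abs(P[:,1]-y)<.005]; print(y,q[:,0].min(),q[:,0].max(),np.median(q[:,0]))
for nm,y0,y1 in (("L",.12,.17),("R",-.17,-.13)):
  P=sel(.53,.71,y0,y1,.086,.094)
  for x in np.arange(.57,.7,.03):
    q=P[abs(P[:,0]-x)<.005]
    if len(q): print(nm,x,np.percentile(q[:,1],[2,98]).round(4),len(q))
# jars: caps
P=sel(.55,.66,-.14,.13,.082,.094)
img=np.zeros((300,600),np.uint8)
img[((.7-P[:,0])*2000).astype(int),((.15-P[:,1])*2000).astype(int)]=255
img=cv2.morphologyEx(img,cv2.MORPH_CLOSE,np.ones((5,5)))
for c in cv2.findContours(img,cv2.RETR_EXTERNAL,cv2.CHAIN_APPROX_NONE)[0]:
    if cv2.contourArea(c)<1500: continue
    (u,v),r=cv2.minEnclosingCircle(c); print("jar",.7-v/2000,.15-u/2000,"d",r/1000)
E
```

```text
bar top 3508 ((438.1960144042969, -207.6151123046875), (41.036827087402344, 209.2862091064453), 19.03960418701172) zmed 0.045
grip top 280 ((438.578857421875, -208.80731201171875), (28.562849044799805, 61.82410430908203), 20.95414161682129) zmed 0.1492
big lookalike 6209 ((188.9755859375, -289.46923828125), (54.16035461425781, 273.3759460449219), 22.677940368652344) zmed 0.0587
door top 9814 ((410.5458984375, 98.38739013671875), (307.3074645996094, 40.48244857788086), 20.685487747192383) zmed 0.1005
case walls+.. 23212 ((630.0584716796875, 0.5890350341796875), (143.51084899902344, 318.0422058105469), 1.9160305261611938) zmed 0.0876
-0.11 0.6892613630081705 0.70410563055663 0.69457157307632
-0.07 0.6876949138186479 0.702999787323852 0.6931025668319937
-0.030000000000000013 0.6858148617064029 0.7009845427453572 0.6912377163598417
0.009999999999999981 0.6846350841849217 0.6985785085417546 0.6899277402839527
0.049999999999999975 0.6829231626511705 0.6981361995622932 0.6883350046086572
0.08999999999999996 0.6815042931687993 0.6952760754133701 0.686471852569838
L 0.57 [0.1341 0.1462] 289
L 0.6 [0.1351 0.1475] 282
L 0.63 [0.1362 0.1485] 286
L 0.66 [0.1374 0.1503] 291
R 0.57 [-0.1593 -0.1407] 102
R 0.6 [-0.1583 -0.144 ] 159
R 0.63 [-0.1565 -0.1399] 28
R 0.66 [-0.1546 -0.1397] 31
R 0.6900000000000001 [-0.1536 -0.1376] 25
jar 0.584671745300293 -0.03505780029296876 d 0.050206424713134766
jar 0.5865966567993164 0.08113101196289062 d 0.05130902481079101
jar 0.613468406677246 0.025420043945312498 d 0.051311248779296874
jar 0.6296912384033203 -0.08431474304199219 d 0.04389235305786133
```

Top-down map: the case is yawed about 2.2° with its origin near (0.623, -0.0045). The door stands at about 74° and the straightedge at (0.438, -0.208), yaw about 19.5°. The sizes measured match the ones given. I'll move over the grip now.

Emit:
{"api": "send_rows", "payload": {
  "increments": [
    [[-0.5,-0.15,0,0,0,0],[-0.8,-0.24,0,0,0,0],[-0.8,-0.24,0,0,0,0],[-0.8,-0.24,0,0,0,0],[-0.76,-0.21,0,0,0,0],[-0.5,-0.15,0,0,0,0],[0,0,0,0,0,-0.95],[0,0,0,0,0,-1.0]]
  ],
  "grip": 0
}}

```text
clock: 1.45
eef_pos: [0.4383, -0.2086, 0.2393]
tool_rot: [0.575, 0.818, 0.0, 0.0]
ft_force: [0.6, -0.5, 0.3]
grip_width: 0.0855
```

Emit:
{"api": "send_rows", "payload": {
  "increments": [
    [[0,0,0,0,0,0],[0,0,0,0,0,0]]
  ]
}}

```text
clock: 1.7
eef_pos: [0.4385, -0.2079, 0.2393]
tool_rot: [0.578, 0.816, 0.0, 0.0]
ft_force: [0.9, 0.2, 0.5]
grip_width: 0.0851
```

```bash
cat >> h.py <<'E'
def delta(target,yaw_deg):
    """shift to target in present tool axes (50 mm units) and yaw turn about tool z (10 deg units).
    yaw: world yaw of tool y=world x heading"""
    o=get_obs(); M=R.from_quat(o["tool_rot"]).as_matrix()
    s=M.T@(np.array(target)-o["eef_pos"])/.05
    yw=np.degrees(np.arctan2(M[1,1],M[0,1]))
    print("t",round(o["clock"],2),"pos",o["eef_pos"].round(4),"yaw",yw.round(2),"tilt z",M[:,2].round(4),"w",round(o["grip_width"],4),"F",o["ft_force"].round(1))
    print("shift",s.round(3),"az",(-(yaw_deg-yw)/10).round(3))
E
python3 - <<'E'
from h import *
delta((.438,-.208,.112),19.5)
c=grab("wrist"); cv2.imwrite("pics/w1.png",c["color"][:,:,::-1])
for n in ["scene","side"]:
    c=grab(n);W=cloud(c).reshape(-1,3);W=W[np.isfinite(W[:,0])]
    for h0,h1 in((.043,.047),(.147,.153)):
        P=W[(abs(W[:,0]-.438)<.07)&(abs(W[:,1]+.208)<.13)&(W[:,2]>h0)&(W[:,2]<h1)]
        if len(P)>5: print(n,h0,len(P),cv2.minAreaRect((P[:,:2]*1000).astype(np.float32)))
E
```

```text
t 1.7 pos [ 0.4385 -0.2079  0.2393] yaw 19.37 tilt z [ 0. -0. -1.] w 0.0851 F [0.9 0.2 0.5]
shift [ 2.000e-03 -1.000e-02  2.547e+00] az -0.013
scene 0.043 380 ((439.36688232421875, -211.47006225585938), (36.781517028808594, 198.64356994628906), 19.519428253173828)
scene 0.147 135 ((439.0165100097656, -211.53472900390625), (24.289203643798828, 50.40662384033203), 17.772584915161133)
side 0.043 177 ((440.9284362792969, -207.9458770751953), (36.71723175048828, 204.307373046875), 20.315872192382812)
side 0.147 74 ((439.1099853515625, -205.75929260253906), (22.906822204589844, 55.931304931640625), 20.350250244140625)
```

View pics/w1.png

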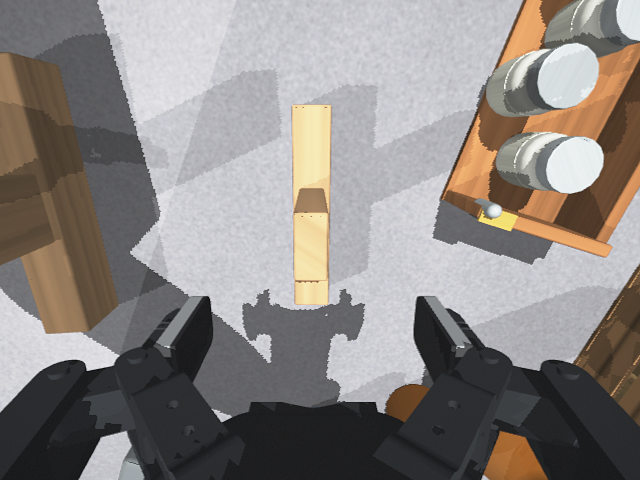

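The wrist view shows the bar square to the tool and centred between the pads (u about 312). I'll descend and grip.

Emit:
{"api": "send_rows", "payload": {
  "increments": [
    [[-0.03,0.01,0.4,0,0,0],[0,0,0.6,0,0,0],[0,0,0.6,0,0,0],[0,0,0.6,0,0,0],[0,0,0.34,0,0,0],[0,0,0,0,0,0]]
  ]
}}

```text
clock: 2.6
eef_pos: [0.4384, -0.2086, 0.111]
tool_rot: [0.577, 0.817, -0.0, -0.002]
ft_force: [-0.4, 0.1, -0.4]
grip_width: 0.0854
```

Emit:
{"api": "send_rows", "payload": {
  "increments": [
    [[0,0,0,0,0,0],[0,0,0,0,0,0],[0,0,0,0,0,0],[0,0,0,0,0,0],[0,0,0,0,0,0],[0,0,0,0,0,0]]
  ],
  "grip": 1
}}

```text
clock: 3.35
eef_pos: [0.4393, -0.2096, 0.113]
tool_rot: [0.577, 0.817, -0.0, 0.0]
ft_force: [-2.7, 0.7, 5.4]
grip_width: 0.0233
```

```bash
python3 - <<'E'
from h import *
delta((.439,-.2095,.16),2.2)
E
```

```text
t 3.35 pos [ 0.4393 -0.2096  0.113 ] yaw 19.48 tilt z [ 1.e-04 -1.e-03 -1.e+00] w 0.0233 F [-2.7  0.7  5.4]
shift [ 0.003 -0.005 -0.941] az 1.728
```

Emit:
{"api": "send_rows", "payload": {
  "increments": [
    [[0,0,-0.2,0,0,0],[0,0,-0.2,0,0,0],[0,0,0,0,0,0.57],[0,0,0,0,0,0.58],[0,0,0,0,0,0.58],[0,0,0,0,0,0],[0,0,0,0,0,0]]
  ]
}}

```text
clock: 4.22
eef_pos: [0.4396, -0.2092, 0.1325]
tool_rot: [0.693, 0.721, 0.0, 0.0]
ft_force: [0.1, 0.2, -2.7]
grip_width: 0.0234
```

```bash
python3 - <<'E'
from h import *
yaw=np.radians(2.2);X=np.array([np.cos(yaw),np.sin(yaw)]);Y=np.array([-X[1],X[0]]);O=np.array([.623,-.0045])
print("case->world start",O-.145*X-.003*Y,"final",O-.0085*X-.003*Y)
p=O-.145*X-.003*Y
delta((p[0],p[1],.126),2.2)
for n in ["side"]:
    c=grab(n); cv2.imwrite("pics/s2.png",c["color"][:,:,::-1])
c=grab("wrist"); cv2.imwrite("pics/w2.png",c["color"][:,:,::-1])
E
```

```text
case->world start [ 0.47822204 -0.01306402] final [ 0.61462143 -0.00782409]
t 4.22 pos [ 0.4396 -0.2092  0.1325] yaw 2.28 tilt z [ 2.e-04  0.e+00 -1.e+00] w 0.0234 F [ 0.1  0.2 -2.7]
shift [3.89  0.928 0.129] az 0.008
```

View pics/s2.png

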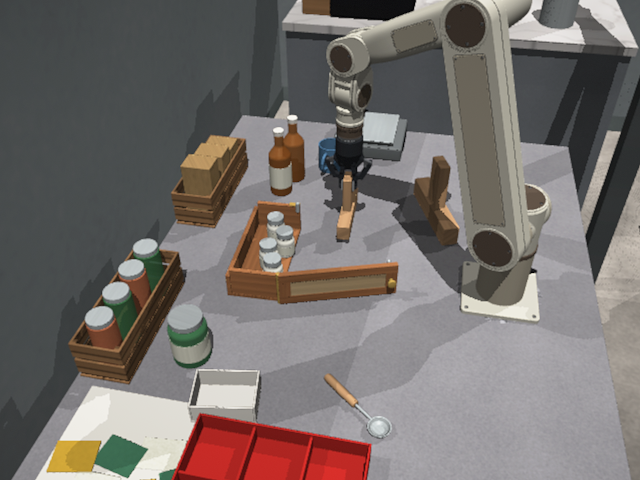

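View pics/w2.png

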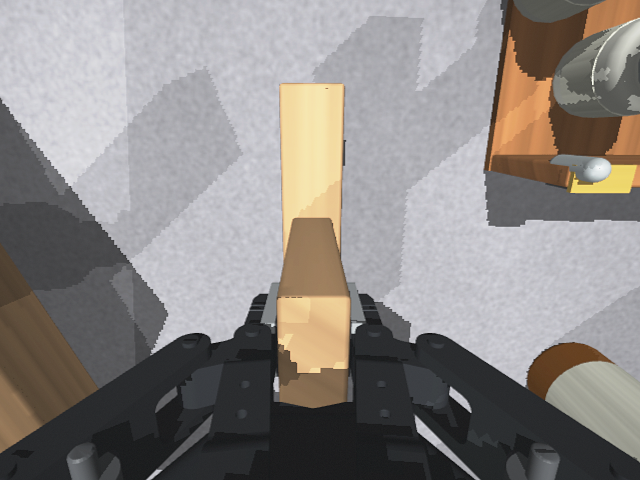

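Emit:
{"api": "send_rows", "payload": {
  "increments": [
    [[0.4,0.1,0,0,0,0],[0.7,0.15,0,0,0,0],[0.7,0.15,0,0,0,0],[0.7,0.15,0,0,0,0],[0.7,0.15,0,0,0,0],[0.45,0.13,0.08,0,0,0],[0.24,0.1,0.05,0,0,0],[0,0,0,0,0,0]]
  ]
}}

```text
clock: 5.32
eef_pos: [0.4786, -0.0128, 0.1256]
tool_rot: [0.693, 0.721, -0.0, -0.0]
ft_force: [0.5, -1.4, -2.4]
grip_width: 0.0238
```

```bash
python3 - <<'E'
from h import *
delta((.6146,-.0078,.126),2.2)
c=grab("scene"); cv2.imwrite("pics/sc3.png",cv2.resize(c["color"][150:400,220:480,::-1],None,fx=3,fy=2.4))
c=grab("wrist"); cv2.imwrite("pics/w3.png",c["color"][:,:,::-1])
E
```

```text
t 5.33 pos [ 0.4786 -0.0128  0.1256] yaw 2.29 tilt z [-4.e-04 -4.e-04 -1.e+00] w 0.0238 F [ 0.5 -1.4 -2.4]
shift [-0.009  2.722 -0.01 ] az 0.009
```

View pics/w3.png

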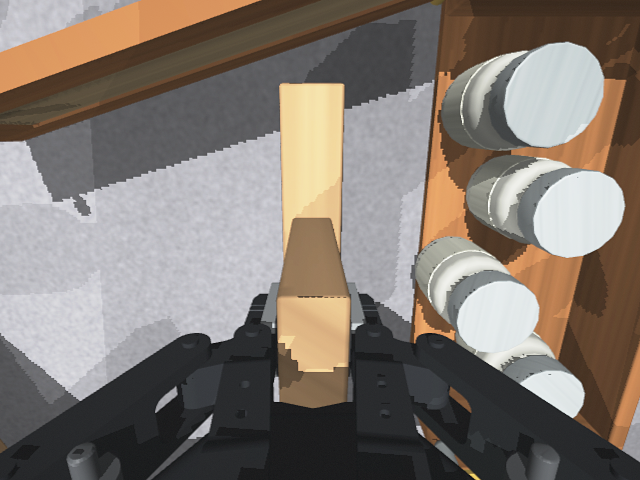

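View pics/sc3.png

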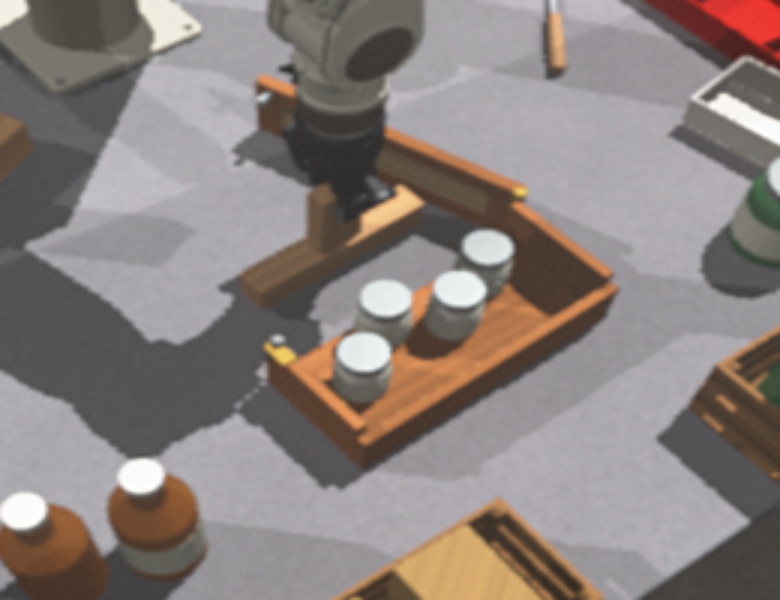

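The bar is clear in front of the case and parallel to it, with the left end clear of the door. I'll push slowly.

Emit:
{"api": "send_rows", "payload": {
  "increments": [
    [[0,0.2,0,0,0,0],[0,0.3,0,0,0,0],[0,0.2,0,0,0,0],[0,0.1,0,0,0,0],[0,0.1,0,0,0,0],[0,0.1,0,0,0,0],[0,0.1,0,0,0,0],[0,0.1,0,0,0,0]]
  ]
}}

```text
clock: 6.42
eef_pos: [0.5387, -0.0107, 0.1258]
tool_rot: [0.693, 0.721, -0.0, 0.0]
ft_force: [0.9, 0.8, -2.7]
grip_width: 0.0234
```

Emit:
{"api": "send_rows", "payload": {
  "increments": [
    [[0,0.1,0,0,0,0],[0,0.1,0,0,0,0],[0,0.1,0,0,0,0],[0,0.1,0,0,0,0],[0,0.1,0,0,0,0],[0,0.1,0,0,0,0],[0,0.1,0,0,0,0],[0,0.1,0,0,0,0]]
  ]
}}

```text
clock: 7.42
eef_pos: [0.577, -0.0091, 0.1256]
tool_rot: [0.693, 0.721, -0.001, -0.001]
ft_force: [-7.8, 0.4, 4.0]
grip_width: 0.0234
```

```bash
python3 - <<'E'
from h import *
delta((.6146,-.0078,.126),2.2)
c=grab("scene"); cv2.imwrite("pics/sc4.png",cv2.resize(c["color"][150:400,220:480,::-1],None,fx=3,fy=2.4))
c=grab("wrist"); cv2.imwrite("pics/w4.png",c["color"][:,:,::-1])
E
```

```text
t 7.42 pos [ 0.577  -0.0091  0.1256] yaw 2.22 tilt z [-3.7e-03  3.0e-04 -1.0e+00] w 0.0234 F [-7.8  0.4  4. ]
shift [-0.002  0.752 -0.011] az 0.002
```

View pics/w4.png

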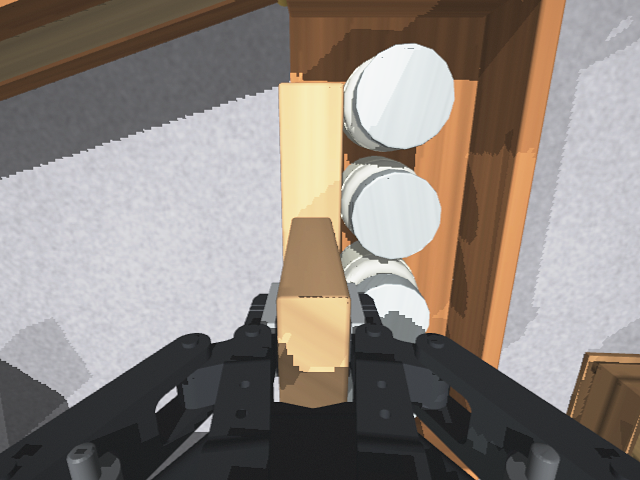

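View pics/sc4.png

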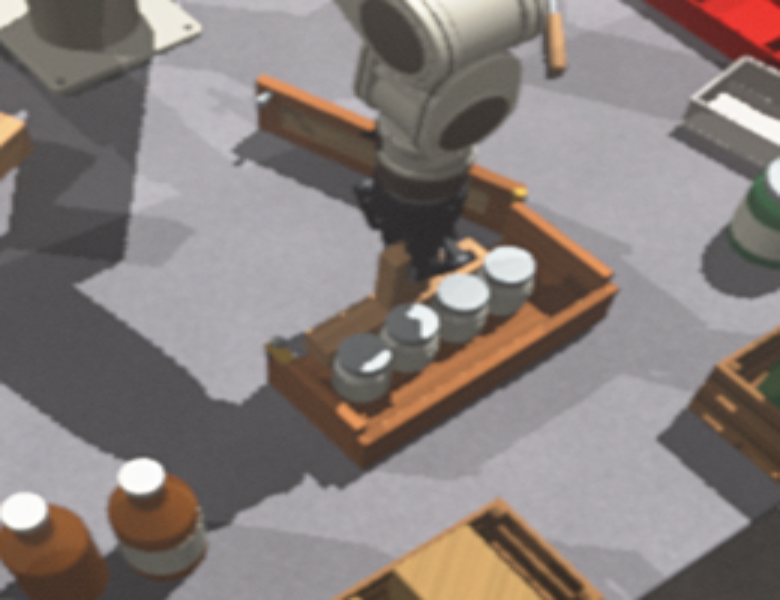

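Emit:
{"api": "send_rows", "payload": {
  "increments": [
    [[0,0.1,0,0,0,0],[0,0.1,0,0,0,0],[0,0.1,0,0,0,0],[0,0.1,0,0,0,0],[0,0.08,0,0,0,0]]
  ]
}}

```text
clock: 8.15
eef_pos: [0.5998, -0.0085, 0.1256]
tool_rot: [0.694, 0.72, -0.002, -0.002]
ft_force: [-10.4, -0.5, 5.0]
grip_width: 0.0231
```

```bash
python3 - <<'E'
from h import *
delta((.6146,-.0078,.126),2.2)
cs=[grab("scene"),grab("wrist"),grab("side")]
cv2.imwrite("pics/si5.png",cv2.resize(cs[2]["color"][150:320,200:420,::-1],None,fx=3.5,fy=3.5))
cv2.imwrite("pics/w5.png",cs[1]["color"][:,:,::-1])
H,C=topdown(cs,.5,.75,-.2,.2,2000)
cv2.imwrite("pics/top5.png",C[:,:,::-1])
E
```

```text
t 8.15 pos [ 0.5998 -0.0085  0.1256] yaw 2.18 tilt z [-5.9e-03 -3.0e-04 -1.0e+00] w 0.0231 F [-10.4  -0.5   5. ]
shift [ 0.002  0.295 -0.01 ] az -0.002
```

View pics/si5.png

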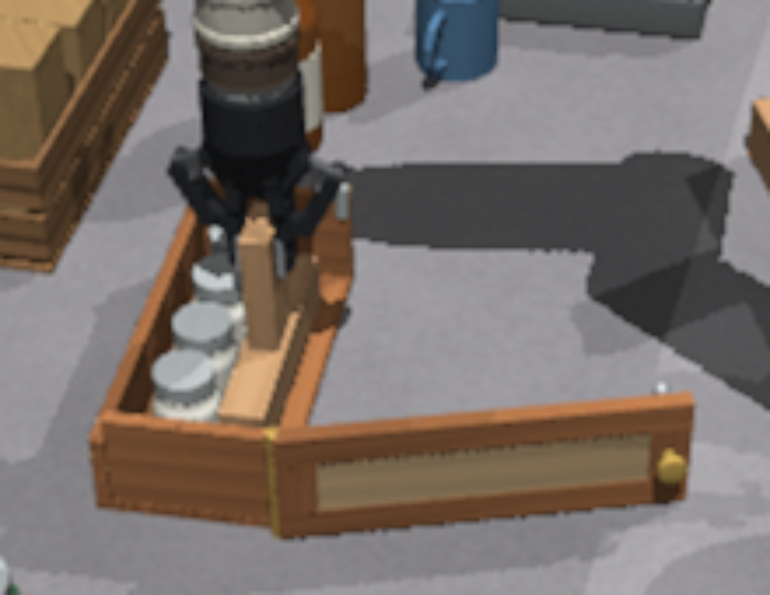

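View pics/w5.png

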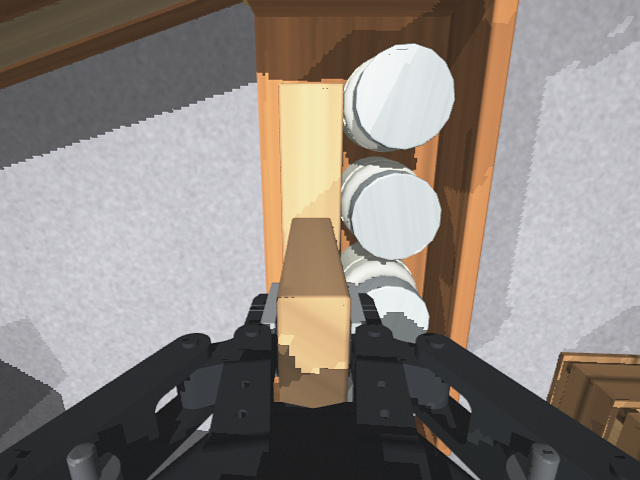

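View pics/top5.png

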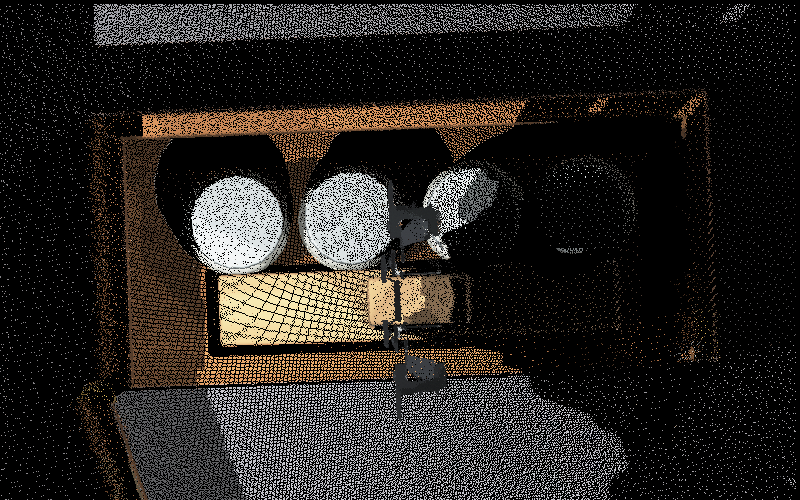

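Emit:
{"api": "send_rows", "payload": {
  "increments": [
    [[0,0.08,0,0,0,0],[0,0.08,0,0,0,0],[0,0.06,0,0,0,0],[0,0.04,0,0,0,0],[0,0,0,0,0,0]]
  ]
}}

```text
clock: 8.93
eef_pos: [0.6132, -0.0081, 0.1254]
tool_rot: [0.694, 0.72, -0.002, -0.002]
ft_force: [-9.5, 0.9, 2.7]
grip_width: 0.0235
```

```bash
python3 - <<'E'
from h import *
delta((.6146,-.0078,.126),2.2)
cs=[grab("scene"),grab("wrist"),grab("side")]
H,C=topdown(cs,.5,.75,-.2,.2,2000)
cv2.imwrite("pics/top6.png",C[:,:,::-1])
W=np.concatenate([cloud(c).reshape(-1,3) for c in cs]); W=W[np.isfinite(W[:,0])]
for y in (.085,.07,.02,.03,-.03,-.09):
    P=W[(abs(W[:,1]-y)<.003)&(W[:,0]>.6)&(W[:,0]<.71)]
    a=P[(P[:,2]>.083)&(P[:,2]<.1)]; b=P[(P[:,2]>.064)&(P[:,2]<.075)&(P[:,0]>.67)]
    print(y,"jar back",np.percentile(a[:,0],[50,97]) if len(a) else None,"wall inner",np.percentile(b[:,0],3) if len(b) else None)
E
```

```text
t 8.93 pos [ 0.6132 -0.0081  0.1254] yaw 2.17 tilt z [-5.2e-03 -5.0e-04 -1.0e+00] w 0.0235 F [-9.5  0.9  2.7]
shift [ 0.005  0.028 -0.012] az -0.003
0.085 jar back [0.65083504 0.67263333] wall inner 0.6826513089696579
0.07 jar back [0.65077378 0.66986211] wall inner 0.683043543968332
0.02 jar back [0.65290792 0.67451226] wall inner 0.6849794824564158
0.03 jar back [0.65292612 0.67437097] wall inner 0.684560812930315
-0.03 jar back [0.66255406 0.67652719] wall inner 0.6869103559181744
-0.09 jar back [0.64202101 0.67970123] wall inner 0.6808888074373189
```

View pics/top6.png

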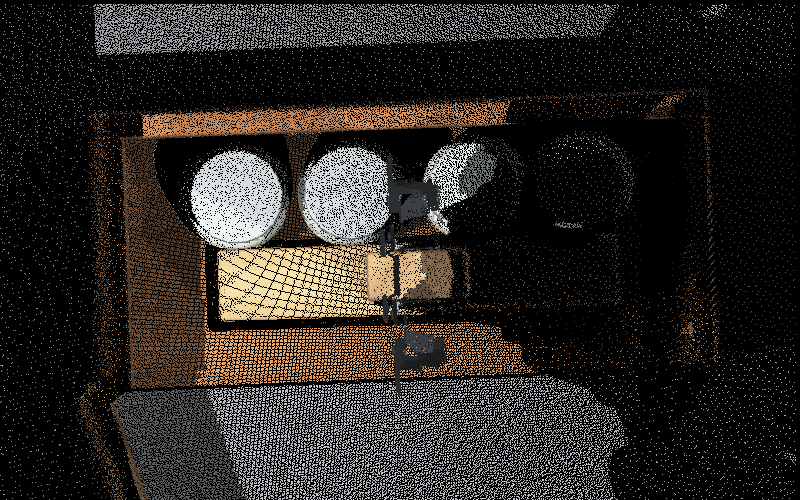

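Emit:
{"api": "send_rows", "payload": {
  "increments": [
    [[0,0.04,0,0,0,0],[0,0.04,0,0,0,0],[0,0.04,0,0,0,0]]
  ]
}}

```text
clock: 9.45
eef_pos: [0.6189, -0.0079, 0.1255]
tool_rot: [0.694, 0.72, -0.002, -0.002]
ft_force: [-9.2, -0.1, 4.1]
grip_width: 0.0232
```

Emit:
{"api": "send_rows", "payload": {
  "increments": [
    [[0,0.02,0,0,0,0],[0,0,0,0,0,0]]
  ]
}}

```text
clock: 9.7
eef_pos: [0.6194, -0.0079, 0.1254]
tool_rot: [0.694, 0.72, -0.003, -0.002]
ft_force: [-11.1, -1.5, 5.6]
grip_width: 0.0234
```

Emit:
{"api": "send_rows", "payload": {
  "increments": [
    [[0,0.02,0,0,0,0],[0,0.02,0,0,0,0],[0,0,0,0,0,0]]
  ]
}}

```text
clock: 10.07
eef_pos: [0.6199, -0.0079, 0.1254]
tool_rot: [0.694, 0.72, -0.004, -0.003]
ft_force: [-13.6, -0.4, 7.1]
grip_width: 0.0233
```

```bash
cat > gap.py <<'E'
from h import *
def gaps():
    delta((.6146,-.0078,.126),2.2)
    cs=[grab("scene"),grab("wrist"),grab("side")]
    W=np.concatenate([cloud(c).reshape(-1,3) for c in cs]); W=W[np.isfinite(W[:,0])]
    for y in (.085,.03,-.03,-.085):
        P=W[(abs(W[:,1]-y)<.004)&(W[:,0]>.6)&(W[:,0]<.71)]
        a=P[(P[:,2]>.083)&(P[:,2]<.1)&(P[:,0]<.69)]
        print(y,"cap back",np.percentile(a[:,0],[50,97]).round(4) if len(a) else None,"wall",(.6825-(y-.085)*.0395).__round__(4))
gaps()
E
python3 gap.py
```

```text
t 10.07 pos [ 0.6199 -0.0079  0.1254] yaw 2.18 tilt z [-9.7e-03 -9.0e-04 -1.0e+00] w 0.0233 F [-13.6  -0.4   7.1]
shift [ 0.006 -0.106 -0.012] az -0.002
0.085 cap back [0.6574 0.6786] wall 0.6825
0.03 cap back [0.6594 0.6804] wall 0.6847
-0.03 cap back [0.6687 0.6826] wall 0.687
-0.085 cap back [0.6461 0.6864] wall 0.6892
```

Force rises and motion stalls, and all four caps sit at an even gap from the wall, so the row is seated. I'll draw straight back.

Emit:
{"api": "send_rows", "payload": {
  "increments": [
    [[0,-0.08,0,0,0,0],[0,-0.1,0,0,0,0],[0,-0.2,0,0,0,0],[0,-0.4,0,0,0,0],[0,-0.5,0,0,0,0],[0,-0.5,0,0,0,0],[0,-0.5,0,0,0,0],[0,-0.4,0,0,0,0]]
  ]
}}

```text
clock: 11.22
eef_pos: [0.4901, -0.0127, 0.1263]
tool_rot: [0.693, 0.721, 0.001, 0.001]
ft_force: [-0.0, -0.3, -2.5]
grip_width: 0.0234
```

```bash
python3 - <<'E'
from h import *
delta((.42,-.33,.126),2.2)
cs=[grab("scene"),grab("wrist"),grab("side")]
H,C=topdown(cs,.45,.75,-.2,.2,2000)
cv2.imwrite("pics/top7.png",C[:,:,::-1])
cv2.imwrite("pics/w7.png",cs[1]["color"][:,:,::-1])
cv2.imwrite("pics/sc7.png",cs[0]["color"][:,:,::-1])
W=np.concatenate([cloud(c).reshape(-1,3) for c in cs[:2]]); W=W[np.isfinite(W[:,0])]
for y in (.085,.03,-.03,-.085):
    P=W[(abs(W[:,1]-y)<.03)&(W[:,0]>.61)&(W[:,0]<.682-(y-.085)*.04)&(W[:,2]>.078)&(W[:,2]<.1)]
    print(y,len(P),"z",np.percentile(P[:,2],[5,50,95]).round(4),"x",np.percentile(P[:,0],[1,99]).round(4),cv2.minEnclosingCircle((P[:,:2]*1000).astype(np.float32)))
E
```

```text
t 11.22 pos [ 0.4901 -0.0127  0.1263] yaw 2.19 tilt z [ 2.2e-03 -1.0e-04 -1.0e+00] w 0.0234 F [-0.  -0.3 -2.5]
shift [-6.288e+00 -1.643e+00  3.000e-03] az -0.001
0.085 1591 z [0.0787 0.084  0.0889] x [0.6329 0.677 ] ((656.2091064453125, 79.6270751953125), 25.062898635864258)
0.03 3656 z [0.0794 0.088  0.0895] x [0.6352 0.6745] ((657.8275756835938, 31.20353889465332), 30.370983123779297)
-0.03 5034 z [0.0803 0.0882 0.0894] x [0.6377 0.6762] ((661.7477416992188, -36.49588394165039), 25.105743408203125)
-0.085 5052 z [0.0804 0.0882 0.0893] x [0.6401 0.6842] ((661.7474365234375, -83.06861877441406), 31.606578826904297)
```

View pics/top7.png

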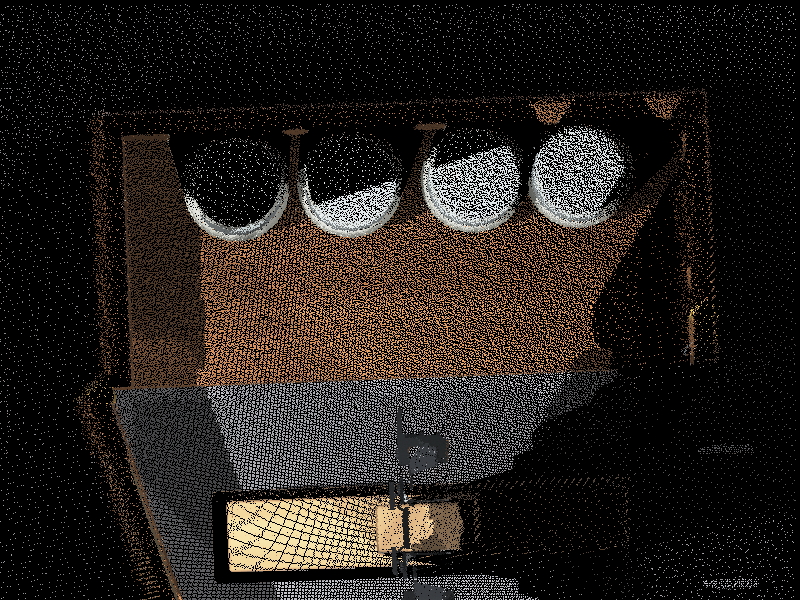

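View pics/sc7.png

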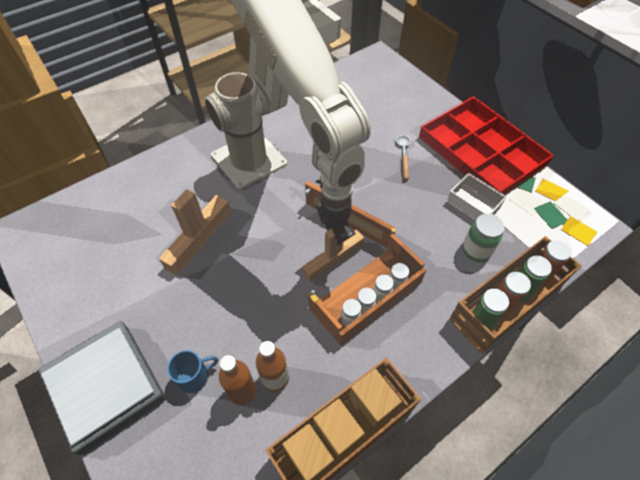

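The four jars are in a straight row against the wall, about 0.035 to 0.036 in case x, with cap tops level at z 0.088. I'll carry the straightedge out of the door's sweep.

Emit:
{"api": "send_rows", "payload": {
  "increments": [
    [[-0.3,-0.2,-0.1,0,0,0],[-0.6,-0.25,-0.1,0,0,0],[-0.8,-0.25,0,0,0,0],[-0.8,-0.2,0,0,0,0],[-0.8,-0.2,0,0,0,0],[-0.8,-0.2,0,0,0,0],[-0.8,-0.15,0,0,0,0],[-0.7,-0.1,0,0,0,0]]
  ]
}}

```text
clock: 12.38
eef_pos: [0.4235, -0.2982, 0.1363]
tool_rot: [0.694, 0.72, -0.0, 0.001]
ft_force: [0.8, 0.3, -2.9]
grip_width: 0.0233
```

Emit:
{"api": "send_rows", "payload": {
  "increments": [
    [[-0.4,-0.07,0,0,0,0],[-0.2,0,0.1,0,0,0],[0,0,0.15,0,0,0],[0,0,0,0,0,0]]
  ]
}}

```text
clock: 12.88
eef_pos: [0.4208, -0.3239, 0.1221]
tool_rot: [0.693, 0.721, 0.0, -0.002]
ft_force: [-0.8, 0.2, -2.8]
grip_width: 0.0235
```

```bash
python3 - <<'E'
from h import *
delta((.42,-.33,.1128),2.2)
c=grab("wrist");cv2.imwrite("pics/w8.png",c["color"][:,:,::-1])
E
```

```text
t 12.88 pos [ 0.4208 -0.3239  0.1221] yaw 2.28 tilt z [-0.0022  0.0022 -1.    ] w 0.0235 F [-0.8  0.2 -2.8]
shift [-0.122 -0.021  0.185] az 0.008
```

View pics/w8.png

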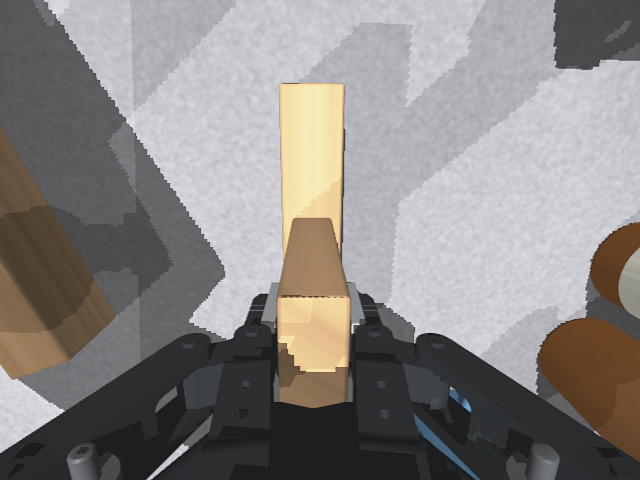

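Emit:
{"api": "send_rows", "payload": {
  "increments": [
    [[-0.06,0,0.06,0,0,0],[-0.06,0,0.06,0,0,0],[0,0,0.04,0,0,0],[0,0,0,0,0,0]]
  ]
}}

```text
clock: 13.42
eef_pos: [0.4215, -0.3314, 0.1151]
tool_rot: [0.693, 0.721, -0.0, -0.0]
ft_force: [0.4, -0.1, -2.5]
grip_width: 0.0235
```

Emit:
{"api": "send_rows", "payload": {
  "increments": [
    [[0,0,0.02,0,0,0],[0,0,0,0,0,0]]
  ]
}}

```text
clock: 13.68
eef_pos: [0.4216, -0.3315, 0.1143]
tool_rot: [0.693, 0.721, 0.0, -0.0]
ft_force: [-0.3, 0.8, -1.9]
grip_width: 0.0231
```

Emit:
{"api": "send_rows", "payload": {
  "increments": [
    [[0,0,0.02,0,0,0],[0,0,0.01,0,0,0],[0,0,0,0,0,0]]
  ]
}}

```text
clock: 14.05
eef_pos: [0.4217, -0.3315, 0.113]
tool_rot: [0.693, 0.721, 0.0, 0.0]
ft_force: [-0.5, 1.3, -0.6]
grip_width: 0.0237
```

Emit:
{"api": "send_rows", "payload": {
  "increments": [
    [[0,0,0.015,0,0,0],[0,0,0,0,0,0]]
  ]
}}

```text
clock: 14.3
eef_pos: [0.4217, -0.3314, 0.113]
tool_rot: [0.693, 0.721, 0.0, 0.0]
ft_force: [-2.2, 1.8, 5.4]
grip_width: 0.0231
```

Emit:
{"api": "send_rows", "payload": {
  "increments": [
    [[0,0,0,0,0,0],[0,0,0,0,0,0],[0,0,0,0,0,0],[0,0,0,0,0,0],[0,0,0,0,0,0],[0,0,0,0,0,0]]
  ],
  "grip": 0
}}

```text
clock: 15.05
eef_pos: [0.4216, -0.3315, 0.112]
tool_rot: [0.693, 0.721, -0.0, -0.0]
ft_force: [-0.2, 0.2, -0.8]
grip_width: 0.0856
```

Emit:
{"api": "send_rows", "payload": {
  "increments": [
    [[0,0,-0.2,0,0,0],[0,0,-0.5,0,0,0],[0,0,-0.7,0,0,0],[0,0,-0.7,0,0,0],[0,0,-0.3,0,0,0],[0,0,0,0,0,0]]
  ]
}}

```text
clock: 15.8
eef_pos: [0.4222, -0.3319, 0.2331]
tool_rot: [0.693, 0.721, 0.0, 0.001]
ft_force: [0.4, -1.0, -1.0]
grip_width: 0.0854
```

```bash
python3 - <<'E'
from h import *
delta((.42,-.33,.24),2.2)
cs=[grab(n) for n in ["scene","side","wrist"]]
for n,c in zip("abc",cs): cv2.imwrite(f"pics/r9{n}.png",c["color"][:,:,::-1])
for c in cs:
    W=cloud(c).reshape(-1,3);W=W[np.isfinite(W[:,0])]
    for h0,h1 in((.042,.048),(.146,.154)):
        P=W[(abs(W[:,0]-.42)<.06)&(abs(W[:,1]+.33)<.13)&(W[:,2]>h0)&(W[:,2]<h1)]
        if len(P)>5: print(h0,len(P),np.median(P[:,2]).round(4),cv2.minAreaRect((P[:,:2]*1000).astype(np.float32)))
# door line: top surface
W=np.concatenate([cloud(c).reshape(-1,3) for c in cs]);W=W[np.isfinite(W[:,0])]
P=W[(W[:,0]>.28)&(W[:,0]<.54)&(W[:,1]>.03)&(W[:,1]<.17)&(W[:,2]>.096)&(W[:,2]<.103)]
P=P[abs(P[:,1]-(.0605+(P[:,0]-.265)*.318))<.02]
l=cv2.fitLine((P[:,:2]).astype(np.float32),cv2.DIST_HUBER,0,.001,.001).ravel();print("door",l,np.degrees(np.arctan2(l[1],l[0])))
for x in (.3,.35,.4,.45,.5):
    q=P[abs(P[:,0]-x)<.004];print(x,np.percentile(q[:,1],[3,97]).round(4))
E
```

```text
t 15.8 pos [ 0.4222 -0.3319  0.2331] yaw 2.2 tilt z [ 0.002  -0.0016 -1.    ] w 0.0854 F [ 0.4 -1.  -1. ]
shift [ 0.04  -0.042 -0.138] az 0.0
0.042 580 0.0446 ((422.636962890625, -332.40130615234375), (38.84558868408203, 199.2078094482422), 2.2194674015045166)
0.146 136 0.149 ((422.63250732421875, -332.78076171875), (26.372949600219727, 49.23752212524414), 4.020376682281494)
0.042 179 0.0447 ((422.15191650390625, -326.41339111328125), (35.3508186340332, 203.2654266357422), 2.100489616394043)
0.146 72 0.1505 ((422.2023010253906, -331.63494873046875), (23.531137466430664, 57.654327392578125), 1.4593197107315063)
0.042 4474 0.0455 ((419.6221618652344, -332.09991455078125), (36.01366424560547, 199.49285888671875), 1.943411946296692)
0.146 2577 0.1504 ((419.6722106933594, -332.022216796875), (23.990447998046875, 49.46028518676758), 1.6442762613296509)
door [0.94363797 0.33097938 0.41253263 0.10410293] 19.32823
0.3 [0.0563 0.0731]
0.35 [0.0735 0.0917]
0.4 [0.0904 0.1089]
0.45 [0.1086 0.1261]
0.5 [0.1275 0.1439]
```

View pics/r9a.png

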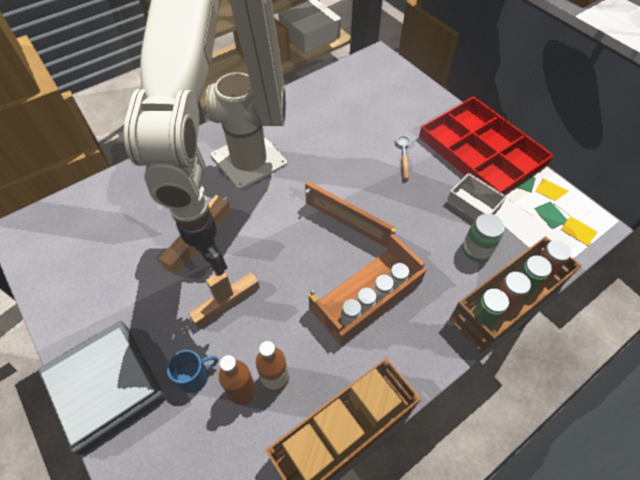

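View pics/r9b.png

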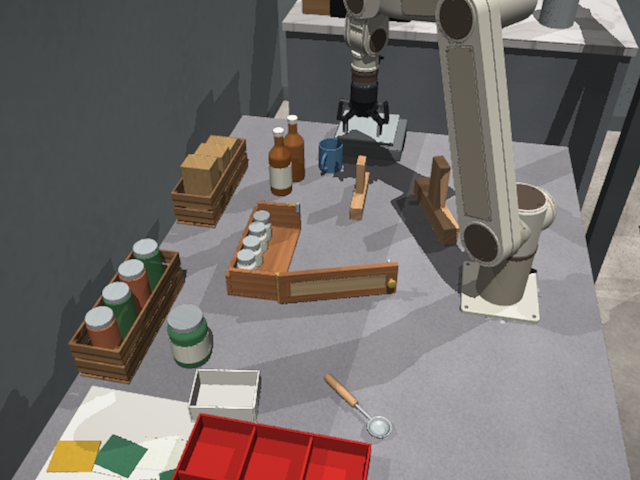

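The straightedge stands free at (0.421, -0.332) with its top level, 0.39 m from the hinge and so outside the door's 0.304 m sweep. The door reads about 73° open. I'll shut the gripper and go over to the door's outer side.

Emit:
{"api": "send_rows", "payload": {
  "increments": [
    [[0.4,-0.08,0,0,0,0],[0.8,-0.17,0,0,0,0],[0.8,-0.17,0,0,0,0],[0.8,-0.17,0,0,0,0],[0.8,-0.17,0,0,0,0],[0.8,-0.17,0,0,0,0],[0.8,-0.17,0,0,0,0],[0.8,-0.17,0,0,0,0]]
  ],
  "grip": 1
}}

```text
clock: 16.95
eef_pos: [0.3453, -0.0329, 0.2308]
tool_rot: [0.694, 0.72, -0.001, -0.001]
ft_force: [0.4, 1.0, 0.3]
grip_width: 0.0001
```

Emit:
{"api": "send_rows", "payload": {
  "increments": [
    [[0.8,-0.17,0,0,0,0],[0.8,-0.17,0,0,0,0],[0.8,-0.17,0,0,0,0],[0.5,-0.1,0,0,0,0],[0,0,0,0,0,-0.85],[0,0,0,0,0,-0.85],[0,0,0,0,0,0],[0,0,0,0,0,0]]
  ]
}}

```text
clock: 17.95
eef_pos: [0.3102, 0.1093, 0.2314]
tool_rot: [0.58, 0.814, -0.001, -0.0]
ft_force: [-0.3, 0.4, -0.2]
grip_width: 0.0
```

```bash
python3 - <<'E'
from h import *
delta((.310,.113,.07),19.3)
print(get_obs()["joint_pos"].round(2))
c=grab("wrist");cv2.imwrite("pics/w10.png",c["color"][:,:,::-1])
E
```

```text
t 17.95 pos [0.3102 0.1093 0.2314] yaw 19.07 tilt z [-1.5e-03 -5.0e-04 -1.0e+00] w 0.0 F [-0.3  0.4 -0.2]
shift [0.071 0.025 3.228] az -0.023
[ 0.34 -0.1  -0.39  1.28 -0.    1.58]
```

View pics/w10.png

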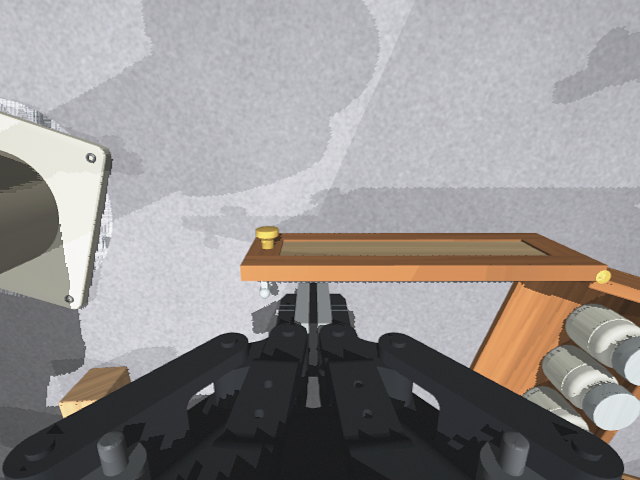

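Wrist view: the door lies parallel to the tool, about 28 mm off the TCP axis. The knob, at (267,235), is clear along the door. Next I'll descend on the outer side.

Emit:
{"api": "send_rows", "payload": {
  "increments": [
    [[0.07,0.03,0.3,0,0,0],[0,0,0.6,0,0,0],[0,0,0.6,0,0,0],[0,0,0.6,0,0,0],[0,0,0.6,0,0,0],[0,0,0.4,0,0,0],[0,0,0.13,0,0,0],[0,0,0,0,0,0]]
  ]
}}

```text
clock: 19.0
eef_pos: [0.3109, 0.1132, 0.0706]
tool_rot: [0.58, 0.815, -0.0, -0.0]
ft_force: [0.6, 0.0, 0.4]
grip_width: -0.0
```

```bash
python3 - <<'E'
from h import *
delta((.318,.089,.07),19.3)
print(get_obs()["joint_pos"].round(2))
for a in (2,4,5,6,8):
    t=np.radians(a);r=.24;o=.025
    print(a,((o*(np.cos(t)-1)-r*np.sin(t))/.05).round(3),((-o*np.sin(t)+r*(1-np.cos(t)))/.05).round(3))
c=grab("side");cv2.imwrite("pics/s11.png",c["color"][:,:,::-1])
E
```

```text
t 19.0 pos [0.3109 0.1132 0.0706] yaw 19.16 tilt z [-5.e-04 -2.e-04 -1.e+00] w -0.0 F [0.6 0.  0.4]
shift [-0.505 -0.025  0.011] az -0.014
[ 0.35  0.09 -0.68  0.81 -0.    1.59]
2 -0.168 -0.015
4 -0.336 -0.023
5 -0.42 -0.025
6 -0.504 -0.026
8 -0.673 -0.023
```

View pics/s11.png

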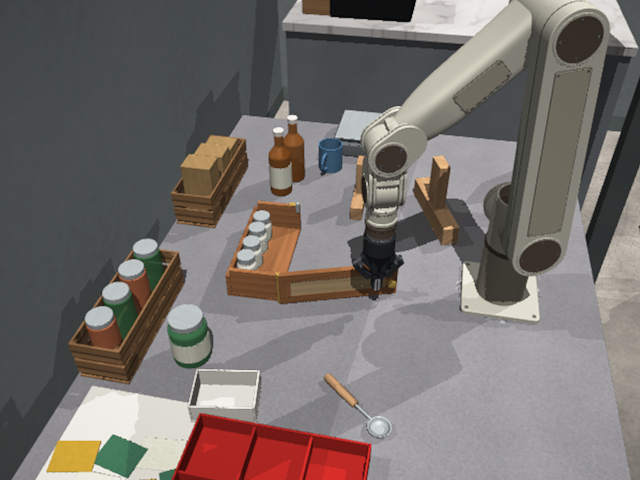

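Emit:
{"api": "send_rows", "payload": {
  "increments": [
    [[-0.2,0,0,0,0,0],[-0.2,0,0,0,0,0],[-0.1,0,0,0,0,0],[-0.17,-0.015,0,0,0,-0.2],[-0.17,-0.015,0,0,0,-0.2],[-0.34,-0.023,0,0,0,-0.4],[-0.34,-0.023,0,0,0,-0.4]]
  ]
}}

```text
clock: 19.92
eef_pos: [0.3361, 0.0408, 0.0707]
tool_rot: [0.49, 0.872, 0.0, 0.0]
ft_force: [0.1, 1.6, 0.1]
grip_width: -0.0
```

```bash
cat > door.py <<'E'
from h import *
import sys
o=get_obs();M=R.from_quat(o["tool_rot"]).as_matrix()
hd=np.array([.553,.145,o["eef_pos"][2]])
rel=M.T@(o["eef_pos"]-hd); yw=np.degrees(np.arctan2(M[1,1],M[0,1]))
print("t",o["clock"],"pos",o["eef_pos"].round(4),"yaw",yw.round(2),"rel hinge (tool x=o, y=-r)",rel[:2].round(4),"F tool",(M.T@o["ft_force"]).round(1),"q",o["joint_pos"].round(2))
c=grab("wrist");cv2.imwrite(f"pics/{sys.argv[1]}.png",c["color"][:,:,::-1])
E
python3 door.py w12
```

```text
t 19.925 pos [0.3361 0.0408 0.0707] yaw 31.32 rel hinge (tool x=o, y=-r) [ 0.0238 -0.2394] F tool [ 1.3  1.  -0.1] q [ 0.12  0.1  -0.66  0.81  0.    1.14]
```

View pics/w12.png

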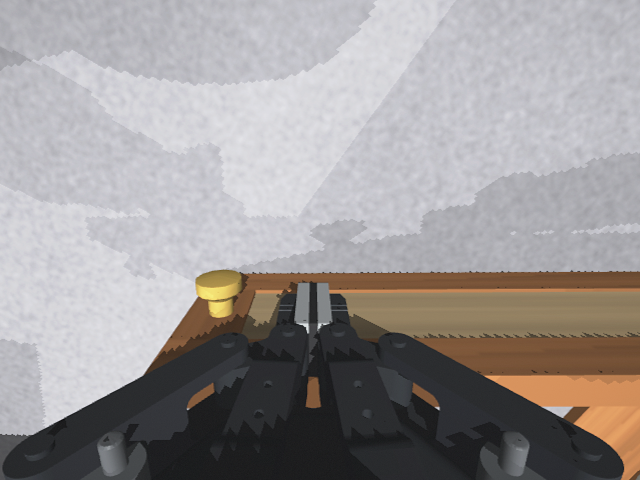

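The fingers lie flat on the outer face, clear of the knob, and the door is moving. I'll carry on round the arc.

Emit:
{"api": "send_rows", "payload": {
  "increments": [
    [[-0.34,-0.023,0,0,0,-0.4],[-0.34,-0.023,0,0,0,-0.4],[-0.34,-0.023,0,0,0,-0.4],[-0.34,-0.023,0,0,0,-0.4],[-0.34,-0.023,0,0,0,-0.4],[-0.34,-0.023,0,0,0,-0.4],[-0.34,-0.023,0,0,0,-0.4],[-0.34,-0.023,0,0,0,-0.4]]
  ]
}}

```text
clock: 20.98
eef_pos: [0.425, -0.06, 0.0705]
tool_rot: [0.231, 0.973, 0.0, -0.0]
ft_force: [-0.3, 0.4, -0.1]
grip_width: -0.0
```

```bash
python3 door.py w13
```

```text
t 20.975 pos [ 0.425  -0.06    0.0705] yaw 63.25 rel hinge (tool x=o, y=-r) [ 0.022  -0.2407] F tool [0.4 0.2 0.1] q [-0.14  0.26 -0.45  0.86  0.    0.33]
```

Emit:
{"api": "send_rows", "payload": {
  "increments": [
    [[-0.34,-0.023,0,0,0,-0.4],[-0.34,-0.023,0,0,0,-0.4],[-0.34,-0.023,0,0,0,-0.4],[-0.34,-0.023,0,0,0,-0.4],[-0.34,-0.023,0,0,0,-0.4],[-0.17,-0.015,0,0,0,-0.2],[0,0,0,0,0,0]]
  ]
}}

```text
clock: 21.9
eef_pos: [0.5114, -0.0938, 0.0704]
tool_rot: [0.042, 0.999, 0.0, -0.0]
ft_force: [-0.4, 0.0, 1.2]
grip_width: 0.0002
```

```bash
python3 door.py w14; python3 - <<'E'
from h import *
c=grab("scene"); cv2.imwrite("pics/sc14.png",cv2.resize(c["color"][150:400,220:480,::-1],None,fx=3,fy=2.4))
E
```

```text
t 21.9 pos [ 0.5114 -0.0938  0.0704] yaw 85.13 rel hinge (tool x=o, y=-r) [ 0.0212 -0.2415] F tool [ 0.4 -0.  -1.2] q [-0.18  0.42 -0.22  0.94  0.   -0.1 ]
```

View pics/w14.png

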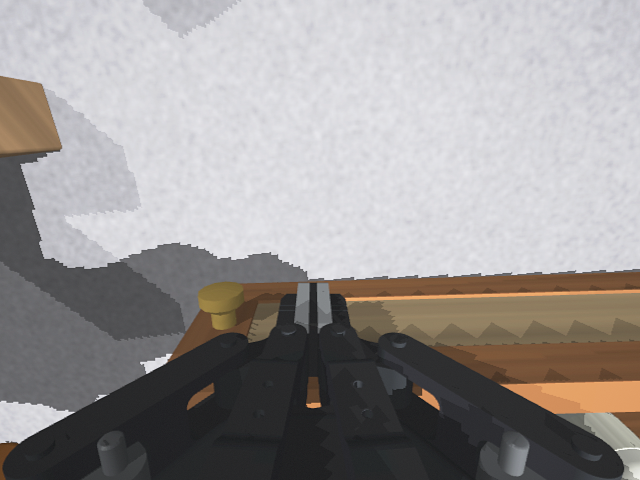

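View pics/sc14.png

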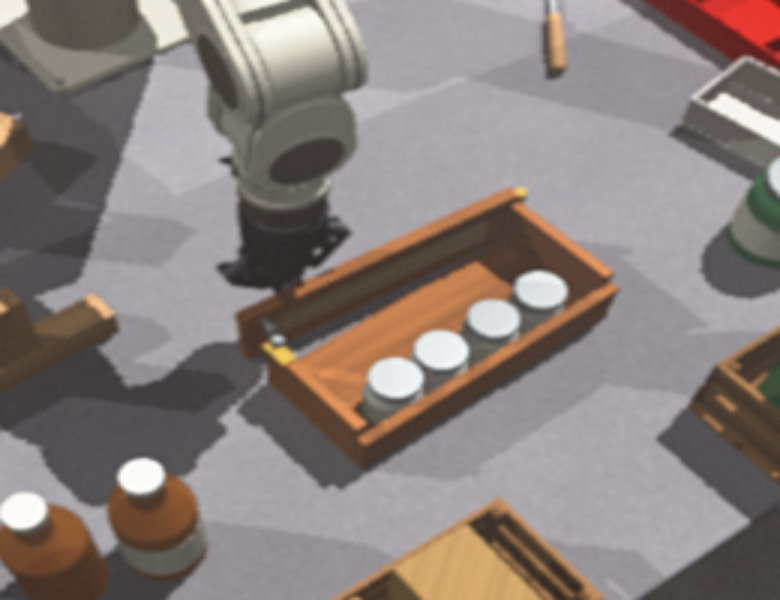

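Door nearly shut, jars still in row. I'll force the catch slowly.

Emit:
{"api": "send_rows", "payload": {
  "increments": [
    [[-0.1,-0.008,0,0,0,-0.12],[-0.1,-0.008,0,0,0,-0.12],[-0.1,-0.008,0,0,0,-0.12],[-0.08,0,0,0,0,-0.1],[0,0,0,0,0,0]]
  ]
}}

```text
clock: 22.62
eef_pos: [0.528, -0.0963, 0.0703]
tool_rot: [0.002, 1.0, -0.0, -0.003]
ft_force: [-5.9, -1.2, 4.8]
grip_width: 0.0001
```

Emit:
{"api": "send_rows", "payload": {
  "increments": [
    [[-0.05,0,0,0,0,-0.06],[-0.05,0,0,0,0,-0.06],[-0.05,0,0,0,0,-0.06],[0,0,0,0,0,0]]
  ]
}}

```text
clock: 23.12
eef_pos: [0.5385, -0.096, 0.0706]
tool_rot: [-0.014, 1.0, 0.0, 0.0]
ft_force: [0.1, -0.0, -0.3]
grip_width: 0.0
```

```bash
python3 door.py w15; python3 - <<'E'
from h import *
c=grab("scene"); cv2.imwrite("pics/sc15.png",cv2.resize(c["color"][150:400,220:480,::-1],None,fx=3,fy=2.4))
E
```

```text
t 23.125 pos [ 0.5385 -0.096   0.0706] yaw 91.62 rel hinge (tool x=o, y=-r) [ 0.0213 -0.2405] F tool [-0.1 -0.   0.3] q [-0.18  0.46 -0.14  0.97  0.   -0.2 ]
```

View pics/sc15.png

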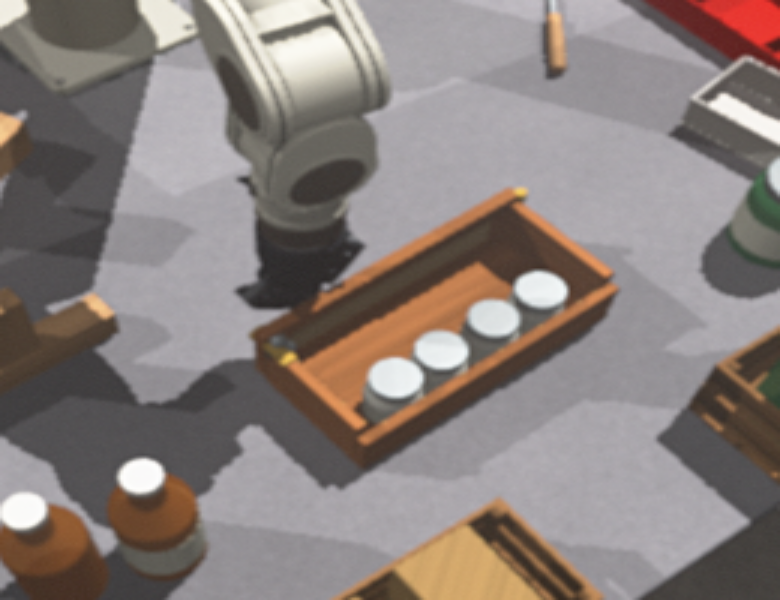

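The force rose to 6 N, then fell to 0 as the door snapped home. A small extra push will confirm there's a hard stop.

Emit:
{"api": "send_rows", "payload": {
  "increments": [
    [[-0.04,0,0,0,0,0],[-0.03,0,0,0,0,0],[0,0,0,0,0,0]]
  ]
}}

```text
clock: 23.6
eef_pos: [0.539, -0.096, 0.0704]
tool_rot: [-0.014, 1.0, 0.0, -0.002]
ft_force: [-7.1, -0.0, 4.4]
grip_width: 0.0003
```

Hard stop confirmed (0.5 mm gained, 7 N). Backing off and up.

Emit:
{"api": "send_rows", "payload": {
  "increments": [
    [[0.1,0,0,0,0,0],[0.3,0,0,0,0,0],[0.5,0,0,0,0,0],[0.2,0,-0.4,0,0,0],[0,0,-0.7,0,0,0],[0,0,-0.8,0,0,0],[0,0,-0.8,0,0,0],[0,0,-0.5,0,0,0]]
  ]
}}

```text
clock: 24.6
eef_pos: [0.4875, -0.0977, 0.233]
tool_rot: [-0.014, 1.0, -0.0, 0.002]
ft_force: [0.1, 0.4, 0.0]
grip_width: -0.0001
```

Emit:
{"api": "send_rows", "payload": {
  "increments": [
    [[0.8,0,0,0,0,0],[0.6,0,0,0,0,0],[0,0,0,0,0,0],[0,0,0,0,0,0],[0,0,0,0,0,0]]
  ]
}}

```text
clock: 25.22
eef_pos: [0.4173, -0.0996, 0.2306]
tool_rot: [-0.014, 1.0, -0.0, 0.0]
ft_force: [-0.7, 0.3, -0.3]
grip_width: 0.0
```

```bash
python3 - <<'E'
from h import *
delta((.42,-.33,.24),90)
cs=[grab(n) for n in ["scene","side","wrist"]]
for n,c in zip("abc",cs): cv2.imwrite(f"pics/f{n}.png",c["color"][:,:,::-1])
H,C=topdown(cs,.5,.75,-.2,.2,2000);cv2.imwrite("pics/ftop.png",C[:,:,::-1])
W=np.concatenate([cloud(c).reshape(-1,3) for c in cs]);W=W[np.isfinite(W[:,0])]
P=W[(W[:,0]>.53)&(W[:,0]<.575)&(W[:,1]>-.15)&(W[:,1]<.13)&(W[:,2]>.096)&(W[:,2]<.103)]
l=cv2.fitLine(P[:,:2].astype(np.float32),cv2.DIST_HUBER,0,.001,.001).ravel();print("door",l,"yaw",-l[0]/l[1])
for y in (-.14,-.1,0,.1):
    q=P[abs(P[:,1]-y)<.004]; print(y,np.percentile(q[:,0],[3,97]).round(4) if len(q) else None)
Q=W[(W[:,0]>.675)&(W[:,0]<.71)&(W[:,1]>-.13)&(W[:,1]<.12)&(W[:,2]>.066)&(W[:,2]<.074)]
l=cv2.fitLine(Q[:,:2].astype(np.float32),cv2.DIST_HUBER,0,.001,.001).ravel();print("rear wall yaw",-l[0]/l[1],len(Q))
S=W[(abs(W[:,0]-.42)<.06)&(abs(W[:,1]+.33)<.13)]
for a,b in((.042,.048),(.146,.154)):
    P=S[(S[:,2]>a)&(S[:,2]<b)];print(np.median(P[:,2]).round(4),cv2.minAreaRect((P[:,:2]*1000).astype(np.float32)))
E
```

```text
t 25.23 pos [ 0.4173 -0.0996  0.2306] yaw 91.61 tilt z [ 8.e-04 -1.e-04 -1.e+00] w 0.0 F [-0.7  0.3 -0.3]
shift [ 0.076 -4.608 -0.188] az 0.161
door [ 0.05608388 -0.9984261   0.5501994   0.05030813] yaw 0.05617229
-0.14 [0.5541 0.574 ]
-0.1 [0.5519 0.5634]
0 [0.5469 0.5613]
0.1 [0.5413 0.5557]
rear wall yaw 0.03452499 590
0.0452 ((421.29376220703125, -330.877685546875), (39.16754913330078, 209.42660522460938), 1.9582504034042358)
0.1488 ((421.7194519042969, -332.04425048828125), (25.13538360595703, 57.58047103881836), 1.0535001754760742)
```

View pics/ftop.png

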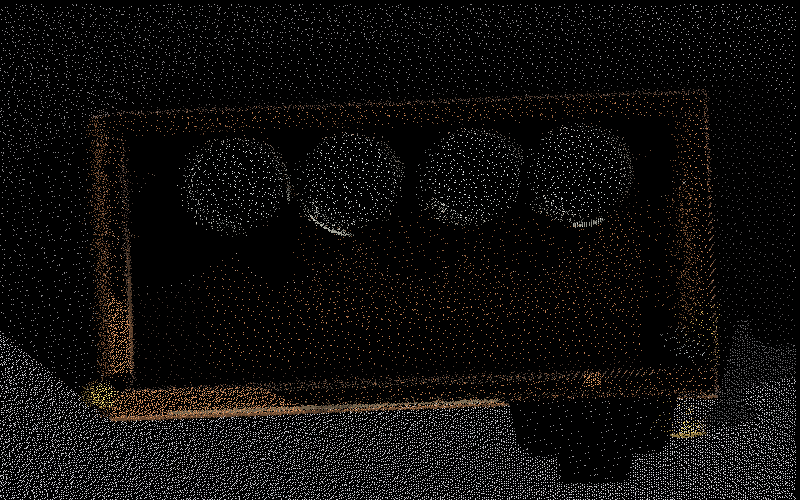

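View pics/fa.png

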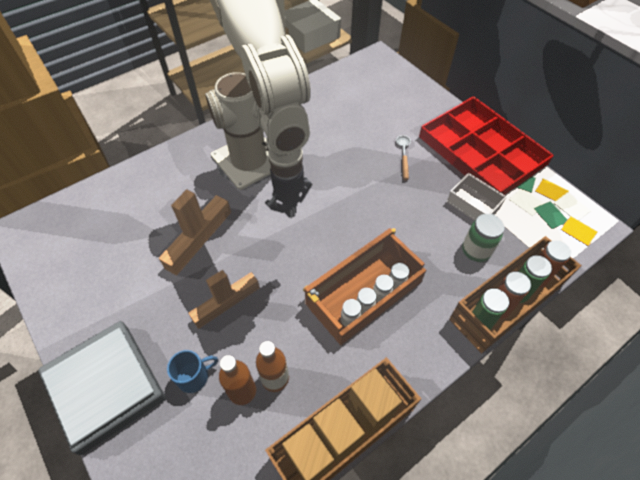

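View pics/fb.png

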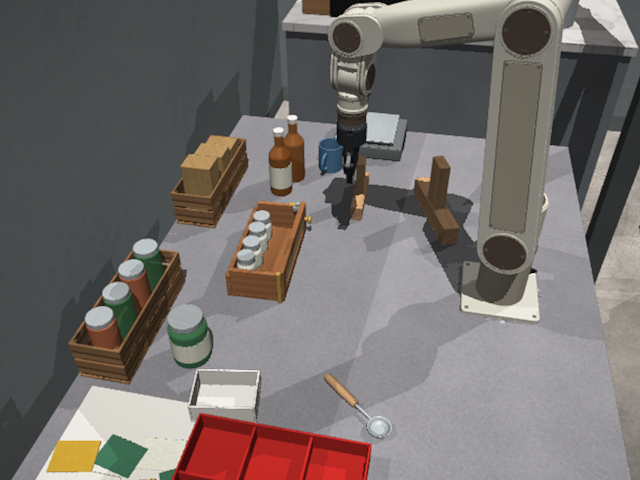

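The last views show the door flush with the case front, the jars in a row, the straightedge upright and every bystander in place. Handing in.

```bash
python3 -c "
from workcell import *
print(job_done())"
```

```text
the job is handed in; nothing more can be done
None
```

I handed the job in at about 25 s of the 72 s allowed. The jars are in a row against the rear wall, the straightedge stands on the counter, and the door is shut. `job_done()` gave no verdict.

- **Jars:** I pushed the four jars back with the small straightedge, held by its grip, until the force rose to about 14 N and it stopped moving. The jar centres then measured about 35–36 mm in case x, where 28.5 mm is needed. They were upright, with cap tops level at z 88 mm, and only the straightedge touched them. After the door closed I checked them in the pictures only; the row looked unchanged.
- **Straightedge:** It is standing and let go at (0.421, -0.332), outside the door's swing. Its bar and grip tops measured 45 and 149 mm.
- **Door:** I closed it with the shut fingers on its outer face, clear of the knob. The force went from 6 N to 0 as the catch snapped. A further small push met a hard stop at 7 N, and the door stayed shut when I backed off.
- **Other goods:** The final scene and side pictures show them where they started. I did not measure their positions.

**One check disagreed:** a line fitted to the door's top edge came out about 0.02 rad past fully shut compared with the rear wall. The door cannot close that far, so I put it down to sparse, noisy depth points there and relied on the snap and the hard stop.

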